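Load a vial rack past the spring gate of an analyser lane

ROBOT

A 6-joint arm with a two-finger parallel gripper is mounted at the origin on the work surface. World frame = base frame: x ahead of the robot, y to its left, z up, the work surface at z = 0. Lengths are in mm, angles in rad, forces in N, time in s.
With the tool pointing down it reaches from about 300 to 775 mm from the base axis. Payload 14.6 kg.
Tool frame: the origin (TCP) lies between the finger pads; the fingertips stand 8 mm ahead of it and the grasp point (between the pads) lies 11 mm behind it; z points along the fingers, y is the direction in which the jaws open and shut (so a half turn about z gives the same grasp; the last joint's range is limited). The gripper opens to 94 mm and grips with 3 to 60 N. Pads are 16 mm wide; open, the fingers measure 119 mm over their backs; the gripper's body (75 mm by 177 mm) begins 78 mm behind the grasp point.
Start: joints at [1.23, 0.3, 1.521, -0, 1.321, -0.067], TCP at [148.713, 529.503, 213.446] pointing down, gripper open.
Joint ranges: [-3.03, 3.03], [-0.79, 2.21], [0.23, 2.52], [-1.04, 4.18], [0, 3.07], [-2.55, 2.55]. Speed limits (rad/s): [2.22, 2.22, 2.57, 3.14, 3.14, 3.14].

INTERFACE

Orientations are given as [roll, pitch, yaw] about the fixed x, y, z axes, in that order (R = Rz(yaw) Ry(pitch) Rx(roll)).
In Python, from cell import manip, cams, models gives the robot as it stands. The module is installed in compiled form; this text tells all that it offers.
- The arm moves only by the shell command python3 -m pendant 'ROWS' [OPENING] [FORCE]. ROWS is JSON, a list that holds one entry, the list of rows, each a list of 4 numbers: the shift along the tool's x, y, z in cm, then the turn about the tool's z in rad. In form: [[[x, y, z, roll], ...]]. A call has 1 to 5 rows; each row is the pose to reach, as a shift and turn from the pose commanded when the call began, along the tool's axes at that moment; what a row does not reach only later rows make up. A row lasts 1/10 s, in which the tool goes at most 50 mm and 8.59 degrees, less where a joint would pass 70% of its speed; a pose out of reach is approached as far as the arm can. A call with a gripper value outside its range is refused whole. OPENING is the opening, from -1 (shut) to 1 (fully open), so that 0 is half open, set as the call begins (- or left out, the last holds). The fingers move at their own pace and stop on an object; FORCE is the grip in N (left out, the last holds). Time passes only in rows, so rows that repeat a pose let the fingers close. It gives the time, the measured TCP pose, the force and the opening at its end, in the units of the state.
- manip.read_state(): the state, without advancing time (a new reading comes with each control period).
- cams.camera(name): name is "side" or "top"; returns a dict with "frame" (480x640x3 uint8, red, green, blue), "K" (3x3 intrinsics, pixels), "D" ([k1, k2, p1, p2, k3] as OpenCV has them; the pictures are not rectified), "pose" (4x4, takes a point from camera to world coordinates). Camera axes: x right, y down, z forward; pixel columns grow to the right and rows downward; lengths in mm; the calibration is good to about 2 mm. A picture is of the moment at which its call begins. There is no depth.
- manip.sign_off(): hands the job in, once; it reports no verdict.
Trained networks look in the newest picture that a camera, given by its name, has taken for a name from the list of things; names that differ only in an ending like _2 or _b are one class to them, and where a whole thing is asked for, a point or a joint stands for the part that bears it (a point fixed in the world has none). Each returns a list of dicts, best first, with "score" (0 to 1); they miss things now and then, are a little off and sometimes report something else, mostly with a low value. They report only what shows in the picture. A call takes as long as a camera call. They do not tell look-alikes from the thing itself.
- models.regions_of(camera, name): "pixels" (480x640 bool, what is visible of it) and "point" ([column, row] in pixels, amid what is visible of it).
The state is a dict: "clock": time; "joints": joint angles; "qd": joint speeds; "effort": joint torques, N m; "eef_pos": TCP position; "eef_rot": TCP orientation; "wrist_force": force on the tool from outside, world axes, zero at the start; "moment": the same for the moment, N m; "finger_gap": finger opening in mm.
Only numpy, scipy, OpenCV 4.12 (cv2) and the standard library are available. Lean on these libraries where they do the work, as an engineer would, in place of code of your own. Each camera call takes 0.05 s, during which the arm holds its last target.

TASK

Load the vial rack into the analyser: hold the lane's gate open by pressing its long finger plate down with one fingertip, and meanwhile push the rack along the lane with another fingertip, past the gate and fully home against the end stop. Then take the hand away so that the gate springs shut behind the rack. Do not lift the rack or let the gate come down on it, and leave the bottles, beaker and jar where they stand.

Things in the scene. Friction and masses are not known exactly. Their poses are not given: they have to be found in the camera images.
- chute: fixed white bench-top analyser (300 x 230 mm, 172 mm high) with an aluminium rack lane before it. Origin: on the table, on the lane's centre line, at the gate's stop arm. z is up; the lane runs along this body's y and the rack travels to -y. The gate's hinge and finger plate lie on the lane's -x side. Housing from y = -128 mm; its sampling head overhangs to y = -97 mm, 68 mm (needle) above the table.
- lane_mouth (a point): middle of the lane's open upstream end, on its floor (4 mm above the table), at y = +235 mm in the chute's frame. The lane is 60 mm clear between two straight guides, 3 mm thick, with tops 22 mm above the table.
- gate (a joint): angle of the steel gate, rad: 0 shut (spring-held), 0.785 fully open (hard stop); above 0.6 its stop arm clears rack and vials. Pressing the finger plate down raises the arm; at the middle of the plate's width this takes 2 to 5 N. It shuts by itself when let go. Pushing the rack against the shut arm does not open it.
- gate_hinge (a point): fixed point on the gate's hinge pin, half-way along the finger plate: x = -52, y = 80, z = 24 mm in the chute's frame. The pin is parallel to the lane.
- gate_plate (a point): centre of the finger plate's upper face (turns with the gate). Plate 41 mm wide, 3 mm thick, 210 mm long (y = -25 to +185 mm in the chute's frame), 5 to 46 mm out from the hinge pin. Shut, it slopes up away from the lane at 33 degrees (this point x = -73, z = 39 mm); fully open, down at 12 degrees (this point 20 mm above the table). A fingertip can slide along it while pressing.
- gate_arm (a point): tip of the gate's stop arm, half-way up, on its upstream (+y) face; shut: x = -8, y = 0, z = 30 mm in the chute's frame. The arm is 4 mm thick (y = -4 to 0 mm), 12 mm high, reaches from the hinge over the lane's -x guide and bars the upper part of the rack.
- end_stop (a point): centre of the end stop's face, 15 mm above the lane floor, at y = -104 mm in the chute's frame. The rack is home when its front touches this face; its back is then 8 mm beyond the stop arm.
- rack: loose white rack with twelve small black-capped glass vials, about 0.25 kg, 56 mm wide (x), 92 mm long (y), end walls 30 mm high, vial caps 38 mm above its underside. Origin: centre of its underside. It stands in the lane on the upstream side of the gate, its axes along the chute's, its front towards -y.
- rack_front (a point): centre of the rack's front (leading, -y) end face, 15 mm above its underside.
- rack_back (a point): centre of the rack's back (+y) end face, 15 mm above its underside: the face to push on.
- wash_bottle: white wash bottle with a bent spout, 66 mm across, 183 mm high; bystander. Origin: centre of its underside.
- amber_bottle: amber bottle, 60 mm across, 125 mm high; bystander. Origin: centre of its underside.
- beaker: empty glass beaker, 60 mm across, 75 mm high; bystander. Origin: centre of its underside.
- jar: small white jar, 44 mm across, 50 mm high, on the robot's side of the lane; bystander. Origin: centre of its underside.
There are look-alikes about, which are no part of the job. Leave any green look-alike of the rack alone.

How it is judged:
By the outcome, as a careful person would: the job done as asked, in the order asked, and still so for the second after the job is handed in, with the robot touching nothing.
It also fails if it takes over 40 s, if anything falls off the work surface, if the arm or the gripper's body presses on something with over 40 N, if the wrist force passes 120 N, or if a joint passes its speed limit or range.

## Working session

There is one attempt and no reset: what is moved stays moved. The work goes in short steps, Python scripts to look and compute and a shell command to move; the robot and the scene stay as the last step left them, time stands still between calls to the robot, and variables do not carry over. Pictures are saved under pics/ and viewed, and the job is handed in when it is done.

```bash
mkdir -p pics; python3 - <<'E'
from cell import manip,cams,models
import cv2
print(manip.read_state())
for n in("side","top"):
    c=cams.camera(n); cv2.imwrite(f"pics/{n}0.png",c["frame"][:,:,::-1]); print(n,c["K"],c["D"],c["pose"])
    for o in["rack","chute","gate_plate","gate","jar","beaker","wash_bottle","amber_bottle"]:
        for r in models.regions_of(n,o): print(n,o,r["score"],r["point"],r["pixels"].sum())
E
```

```text
{'clock': 0.0, 'joints': array([ 1.23042362e+00,  3.00509087e-01,  1.52156996e+00, -3.47503150e-05,
        1.32067379e+00, -6.66351149e-02]), 'qd': array([-0.00115113, -0.000589  ,  0.00156868, -0.00117889,  0.00122322,
       -0.00015175]), 'effort': array([ 4.98035715e-04, -5.31775725e+01, -3.52765381e+01,  7.09727174e-02,
        2.41203932e-02, -4.43341730e-05]), 'eef_pos': array([148.63098519, 529.28365705, 212.87018523]), 'eef_rot': array([-3.14043281e+00, -4.36673819e-05,  2.86786366e+00]), 'wrist_force': array([ 0.0426228 , -0.74369398,  0.40087415]), 'moment': array([-0.042718  ,  0.04111991,  0.01989259]), 'finger_gap': 94.01172025906182}
side [[568.3993418    0.         313.63662543]
 [  0.         568.3993418  251.15813583]
 [  0.           0.           1.        ]] [-0.0889461  0.         0.         0.         0.       ] [[-9.31927211e-01 -2.52844965e-01  2.59963646e-01  3.04007392e+02]
 [-3.62444777e-01  6.73242879e-01 -6.44498107e-01  7.79865289e+02]
 [-1.20605721e-02 -6.94847789e-01 -7.19055695e-01  7.99896458e+02]
 [ 0.00000000e+00  0.00000000e+00  0.00000000e+00  1
[... 775 characters left out ...]
1408664e-01  4.19145653e+02]
 [-9.99611632e-01  2.78651787e-02  3.41177399e-04  8.55490633e+01]
 [-6.22427742e-03 -2.11317292e-01 -9.77397698e-01  8.17593733e+02]
 [ 0.00000000e+00  0.00000000e+00  0.00000000e+00  1.00000000e+00]]
top rack 0.96 [353.0, 253.4] 2177
top rack 0.89 [179.7, 155.7] 2046
top rack 0.7 [346.1, 297.1] 3760
top rack 0.68 [288.4, 381.0] 2311
top chute 0.63 [529.5, 261.0] 49659
top chute 0.32 [352.9, 249.4] 2200
top gate_plate 0.57 [347.4, 292.8] 3801
top gate_plate 0.19 [403.8, 377.8] 768
top gate 0.56 [343.9, 297.6] 3759
top jar 0.95 [400.8, 377.4] 753
top beaker 0.71 [371.1, 161.3] 1411
top wash_bottle 0.58 [287.3, 129.6] 2287
top amber_bottle 0.85 [422.0, 167.0] 1691
```

View pics/side0.png

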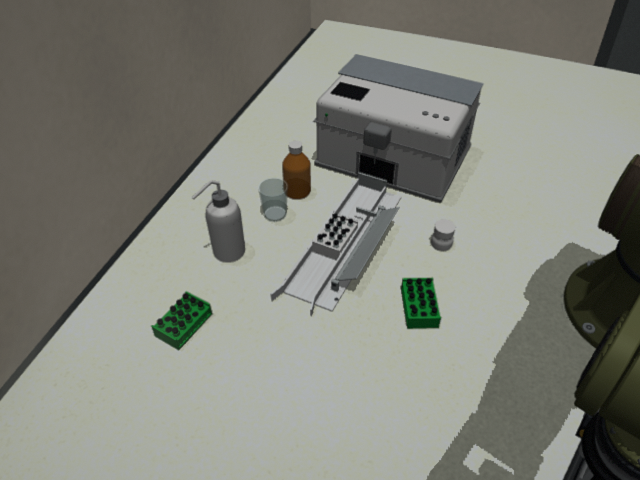

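View pics/top0.png

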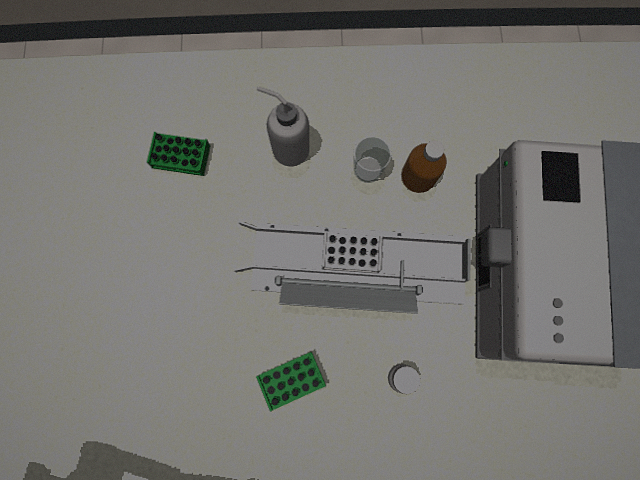

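The side view shows the lane running away toward the analyser, with the white rack near (335,235), the plate near (365,243) and the jar at (442,235). In the top view the lane runs left to right at row ~250. The white rack is at (353,253), the arm at (402,275) and the end stop at (467,260). The green racks are decoys. I'll zoom in for exact pixels.

```bash
cat > h.py <<'E'
import numpy as np,cv2
def bp(c,px,z):
    u=cv2.undistortPoints(np.array([[px]],float),c["K"],np.array(c["D"]))[0,0]
    d=c["pose"][:3,:3]@np.array([u[0],u[1],1]); o=c["pose"][:3,3]
    return o+d*(z-o[2])/d[2]
def pj(c,P):
    T=np.linalg.inv(c["pose"]); P=np.atleast_2d(P).astype(float)
    return cv2.projectPoints(P,cv2.Rodrigues(T[:3,:3])[0],T[:3,3],c["K"],np.array(c["D"]))[0][:,0]
E
python3 - <<'E'
import cv2
a=cv2.imread("pics/top0.png")
cv2.imwrite("pics/tz1.png",cv2.resize(a[210:320,230:360],None,fx=6,fy=5.4,interpolation=cv2.INTER_CUBIC)[:594,:780])
cv2.imwrite("pics/tz2.png",cv2.resize(a[210:320,350:480],None,fx=6,fy=5.4,interpolation=cv2.INTER_CUBIC)[:594,:780])
E
```

```text
(no output)
```

View pics/tz1.png

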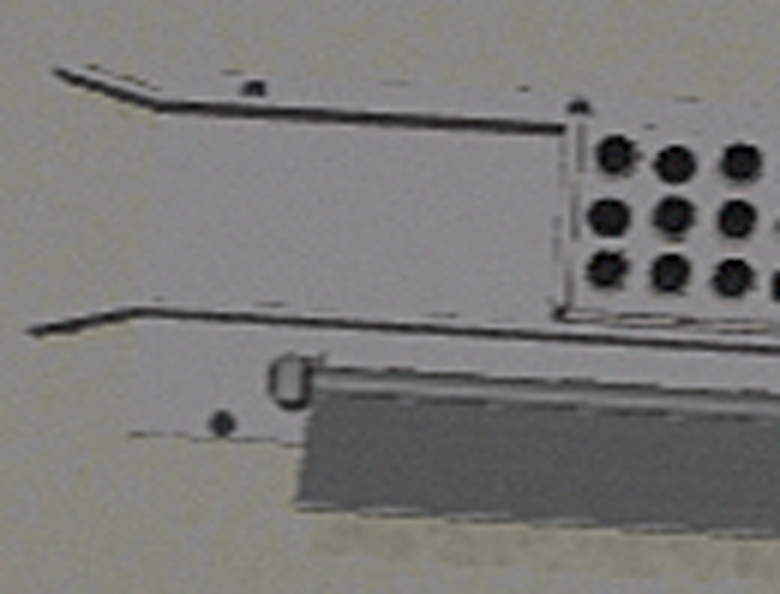

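View pics/tz2.png

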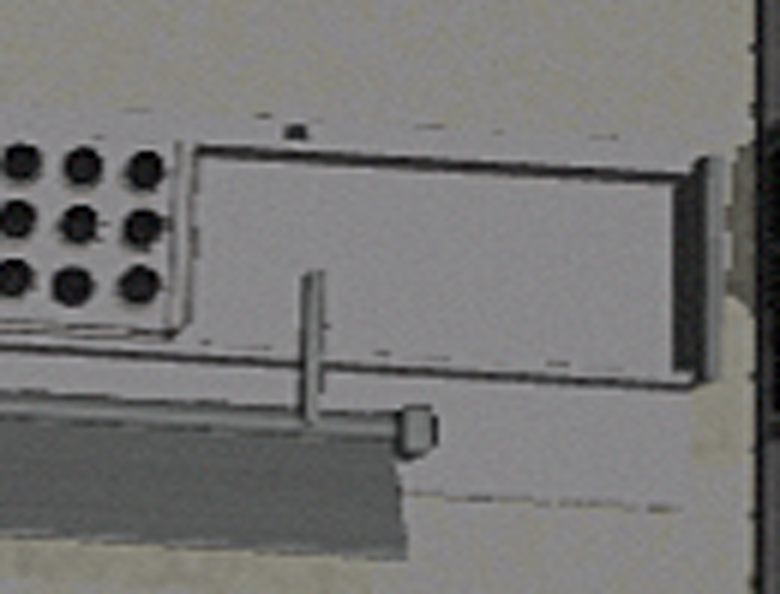

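```bash
cat > fit.py <<'E'
import numpy as np,cv2,pickle
from scipy.optimize import least_squares
from h import *
from cell import cams
c=cams.camera("top")
s,k=np.sin(np.radians(33)),np.cos(np.radians(33))
def pl(r,y,h=1.5): return [-52-r*k+h*s,y,24+r*s+h*k]
P=np.array([pl(46,185),pl(46,-25),[-8,0,36],[-8,-4,36],[-30,235,22],[30,-104,4]])
def q(i,x,y): return [230+120*i+x/6,210+y/5.4]
U=np.array([q(0,295,507),q(1,407,558),q(1,304,272),q(1,325,272),q(0,135,312),q(1,673,180)])
def W(p,P): 
    a=p[2];R=np.array([[np.cos(a),-np.sin(a),0],[np.sin(a),np.cos(a),0],[0,0,1]]); return np.array(P,float)@R.T+[p[0],p[1],0]
r=least_squares(lambda p:(pj(c,W(p,P))-U).ravel(),[400,0,0],loss="soft_l1")
p=r.x; print("chute",p,"\n",(pj(c,W(p,P))-U).round(1).tolist())
np.save("chute.npy",p)
def inv(w): 
    a=p[2];d=np.array(w)[:2]-p[:2]; return np.array([np.cos(a)*d[0]+np.sin(a)*d[1],-np.sin(a)*d[0]+np.cos(a)*d[1]])
for n,x,z in[("back bot corner -x (z34)",q(0,560,316),34),("back upper",q(0,570,130),34),("front -x",q(1,170,333),34),("front -x right",q(1,190,320),34)]: print(n,inv(bp(c,x,z)))
side=cams.camera("side")
L=[[[x,235,22],[x,-104,22]] for x in(-30,30)]+[[pl(46,185),pl(46,-25)],[pl(5,185),pl(5,-25)],[[-52,0,30],[-8,0,30]],[[-30,-104,4],[30,-104,4]],[[-30,235,4],[30,235,4]]]
for n,cc in(("top",c),("side",side)):
    im=cc["frame"][:,:,::-1].copy()
    im=cv2.resize(im,None,fx=4,fy=4,interpolation=cv2.INTER_CUBIC)
    for l in L:
        a=(pj(cc,W(p,l))*4+1.5).round().astype(int); cv2.line(im,tuple(a[0].tolist()),tuple(a[1].tolist()),(0,0,255),1)
    o=(230*4,205*4) if n=="top" else (250*4,165*4)
    im=im[o[1]:o[1]+600,o[0]:o[0]+ (1000 if n=="top" else 700)]
    cv2.imwrite(f"pics/ov_{n}.png",cv2.resize(im,None,fx=.8,fy=.8) if n=="top" else im)
E
python3 fit.py
```

```text
chute [552.63902551 -52.32416039 -25.21805971] 
 [[0.1, 1.1], [0.4, -0.4], [0.7, -0.2], [-0.2, -0.1], [-0.6, -0.9], [-0.4, 0.7]]
back bot corner -x (z34) [-27.8795574  121.40664105]
back upper [ 27.37460397 121.73594505]
front -x [-27.96143971  35.30198828]
front -x right [-23.87118516  30.21044031]
```

View pics/ov_top.png

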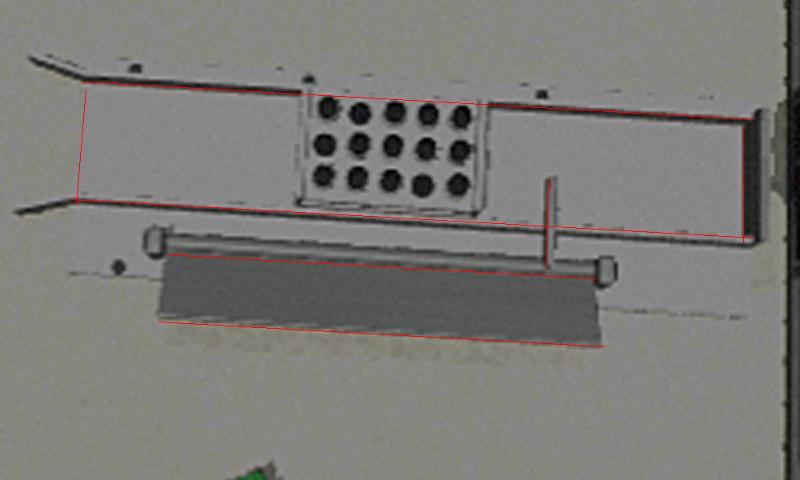

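View pics/ov_side.png

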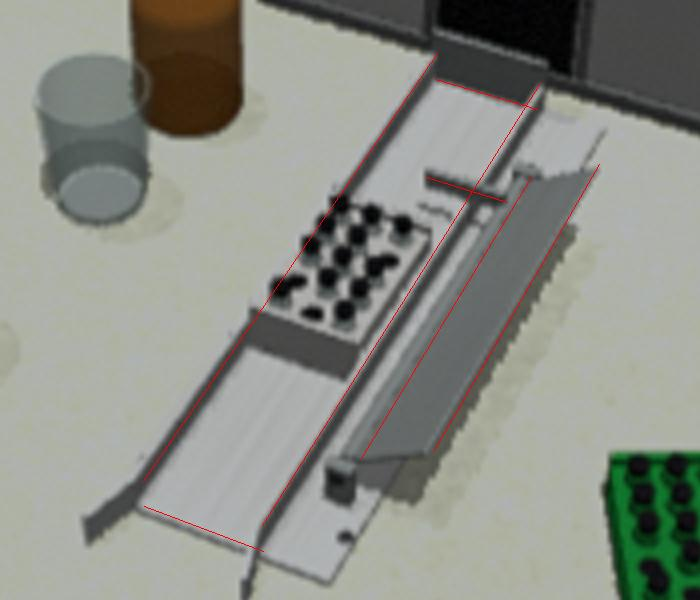

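```bash
cat > go.py <<'E'
import numpy as np,sys
from scipy.spatial.transform import Rotation as R
from cell import manip
p=np.load("chute.npy"); a=(p[2]+np.pi)%(2*np.pi)-np.pi
s=manip.read_state(); M=R.from_euler("xyz",s["eef_rot"]).as_matrix()
c=lambda x,y,z:np.array([p[0]+np.cos(a)*x-np.sin(a)*y,p[1]+np.sin(a)*x+np.cos(a)*y,z])
d=s["eef_pos"]-[p[0],p[1],0]
print("clock",s["clock"],"chuteframe",(np.cos(a)*d[0]+np.sin(a)*d[1]).round(1),(-np.sin(a)*d[0]+np.cos(a)*d[1]).round(1),d[2].round(1),"rot",s["eef_rot"].round(3),"F",s["wrist_force"].round(1),"gap",s["finger_gap"].round(1),"yaw",a.round(4))
if len(sys.argv)>3:
    t=c(*map(float,sys.argv[1:4])); print("target",t.round(1),"row cm",(M.T@(t-s["eef_pos"])/10).round(2),"turn",-(np.pi/2+a-s["eef_rot"][2]))
E
python3 go.py -36 150 110
python3 - <<'E'
from cell import cams,models
from h import *
import numpy as np
c=cams.camera("top"); p=np.load("chute.npy");a=p[2]
for n,px in(("wash base",(292,160)),("beaker",(374,168)),("amber",(416,185))):
    d=bp(c,px,0)[:2]-p[:2]; print(n,np.cos(a)*d[0]+np.sin(a)*d[1],-np.sin(a)*d[0]+np.cos(a)*d[1])
E
```

```text
wash base 161.3991607685381 184.87785281395017
beaker 154.8563758205986 44.177378473935875
amber 128.6047230613653 -27.90119392995682Traceback (most recent call last):
  File "go.py", line 8, in <module>
    print("clock",s["clock"],"chuteframe",(np.cos(a)*d[0]+np.sin(a)*d[1]).round(1),(-np.sin(a)*d[0]+np.cos(a)*d[1]).round(1),d[2].round(1),"rot",s["eef_rot"].round(3),"F",s["wrist_force"].round(1),"gap",s["finger_gap"].round(1),"yaw",a.round(4))
                                                                                                                                                                                                           ^^^^^^^^^^^^^^^^^^^^^
AttributeError: 'float' object has no attribute 'round'
```

```bash
sed -i 's/s\["finger_gap"\].round(1)/round(float(s["finger_gap"]),1)/' go.py; python3 go.py -36 150 110
```

```text
clock 1.05 chuteframe -452.0 545.3 213.4 rot [-3.142 -0.     2.868] F [-0.2 -0.7  0.6] gap 93.8 yaw -0.0853
target [529.6 100.2 110. ] row cm [-48.27 -31.03  10.34] turn 1.3823204064896282
```

```bash
python3 -m pendant '[[[-48.2,-31.0,5,1.38],[-48.2,-31.0,5,1.38],[-48.2,-31.0,5,1.38],[-48.2,-31.0,5,1.38],[-48.2,-31.0,5,1.38]]]' 0.436 20; python3 go.py -36 150 110
```

```text
clock: 1.55
eef_pos: [314.9, 341.5, 191.8]
eef_rot: [3.141, -0.0, 2.112]
wrist_force: [0.4, 1.8, 0.0]
finger_gap: 67.7
clock 1.55 chuteframe -270.5 372.2 191.8 rot [ 3.141 -0.     2.112] F [0.4 1.8 0. ] gap 67.7 yaw -0.0853
target [529.6 100.2 110. ] row cm [-31.75   5.96   8.18] turn 0.6265093240173103
```

```bash
python3 -m pendant '[[[-30.5,6,4,0.59],[-30.5,6,4,0.59],[-30.5,6,4,0.59],[-30.5,6,4,0.59],[-30.5,6,4,0.59]]]'; python3 -m pendant '[[[0,0,0,0],[0,0,0,0]]]'; python3 go.py -36 150 90
```

```text
clock: 2.05
eef_pos: [482.5, 158.5, 159.8]
eef_rot: [3.141, -0.0, 1.522]
wrist_force: [0.2, 0.4, -0.5]
finger_gap: 67.5
clock: 2.25
eef_pos: [481.5, 159.6, 159.5]
eef_rot: [-3.141, 0.0, 1.526]
wrist_force: [0.4, 0.4, 0.5]
finger_gap: 67.6
clock 2.25 chuteframe -88.9 205.1 159.5 rot [-3.141  0.     1.526] F [0.4 0.4 0.5] gap 67.6 yaw -0.0853
target [529.6 100.2  90. ] row cm [-5.72  5.07  6.95] turn 0.04051782711610352
```

```bash
python3 -m pendant '[[[-3,2.5,2,0.04],[-5.7,5.1,4,0.04],[-5.7,5.1,6.9,0.04],[-5.7,5.1,6.9,0.04],[-5.7,5.1,6.9,0.04]]]';  python3 go.py -36 150 30
python3 - <<'E'
from cell import cams
import cv2,numpy as np
a=cams.camera("top")["frame"][200:330,230:450,::-1]; b=cams.camera("side")["frame"][150:330,230:450,::-1]
cv2.imwrite("pics/h_top.png",cv2.resize(a,None,fx=3.6,fy=3.6)); cv2.imwrite("pics/h_side.png",cv2.resize(b,None,fx=3.3,fy=3.3))
E
```

```text
clock: 2.75
eef_pos: [529.4, 102.4, 91.6]
eef_rot: [-3.141, -0.0, 1.489]
wrist_force: [0.1, -0.5, -0.9]
finger_gap: 67.5
clock 2.75 chuteframe -36.3 152.2 91.6 rot [-3.141 -0.     1.489] F [ 0.1 -0.5 -0.9] gap 67.5 yaw -0.0853
target [529.6 100.2  30. ] row cm [-0.22  0.03  6.16] turn 0.003952355151375819
```

View pics/h_top.png

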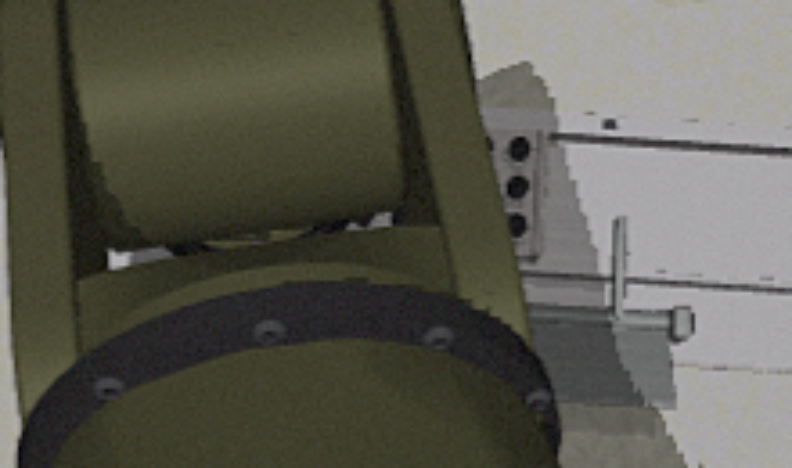

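View pics/h_side.png

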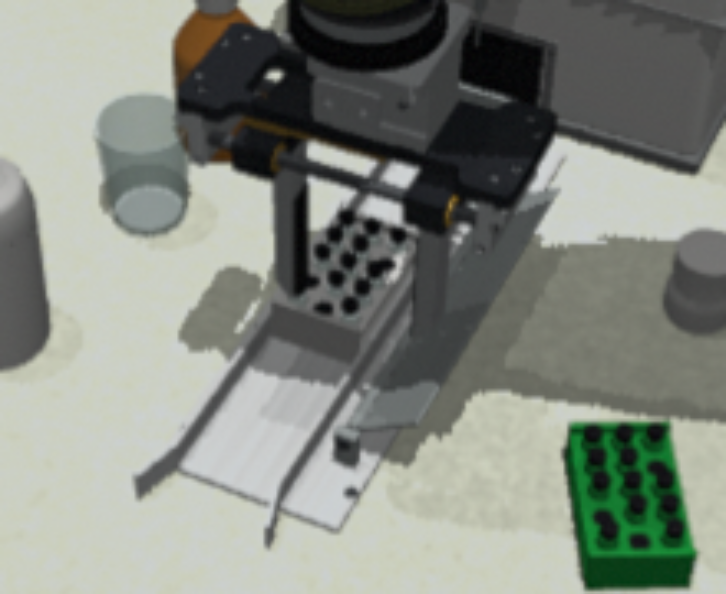

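```bash
python3 - <<'E'
from cell import cams
from h import *
c=cams.camera("side");p=np.load("chute.npy");a=p[2]
for x in(4,-76):
    for y in (144,160):
        w=[p[0]+np.cos(a)*x-np.sin(a)*y,p[1]+np.sin(a)*x+np.cos(a)*y,83]
        print(x,y,(pj(c,w)[0]-[230,150])*3.3)
E
python3 -m pendant '[[[0,0,1.5,0],[0,0,3,0],[0,0,3.5,0],[0,0,3.5,0]]]'; python3 go.py -36 150 30
```

```text
4 144 [297.03466032 274.11087371]
4 160 [284.26048174 292.65555865]
-76 144 [431.71925771 318.87739268]
-76 160 [419.98705461 338.33061045]
clock: 3.3
eef_pos: [529.8, 101.5, 56.2]
eef_rot: [3.142, -0.0, 1.488]
wrist_force: [0.3, -0.5, 0.6]
finger_gap: 67.5
clock 3.3 chuteframe -35.9 151.3 56.2 rot [ 3.142 -0.     1.488] F [ 0.3 -0.5  0.6] gap 67.5 yaw -0.0853
target [529.6 100.2  30. ] row cm [-0.13 -0.01  2.62] turn 0.0028125884289522673
```

```bash
python3 -m pendant '[[[0,0,0.7,0],[0,0,1.4,0],[0,0,2.0,0],[0,0,2.0,0]]]'; python3 -m pendant '[[[0,0,0.3,0],[0,0,0.5,0],[0,0,0.5,0]]]'; python3 go.py -36 150 30
python3 - <<'E'
from cell import cams
import cv2,numpy as np
b=cams.camera("side")["frame"][150:330,230:450,::-1]
cv2.imwrite("pics/d_side.png",cv2.resize(b,None,fx=3.3,fy=3.3))
E
```

```text
clock: 3.7
eef_pos: [529.7, 101.2, 35.2]
eef_rot: [-3.141, 0.0, 1.488]
wrist_force: [-0.2, 0.7, 2.9]
finger_gap: 67.4
clock: 4.0
eef_pos: [529.9, 101.1, 30.7]
eef_rot: [-3.142, -0.0, 1.488]
wrist_force: [-1.8, 1.1, 3.0]
finger_gap: 67.5
clock 4.0 chuteframe -35.8 151.0 30.7 rot [-3.142 -0.     1.488] F [-1.8  1.1  3. ] gap 67.5 yaw -0.0853
target [529.6 100.2  30. ] row cm [-0.1  -0.02  0.07] turn 0.0022981159207016155
```

View pics/d_side.png

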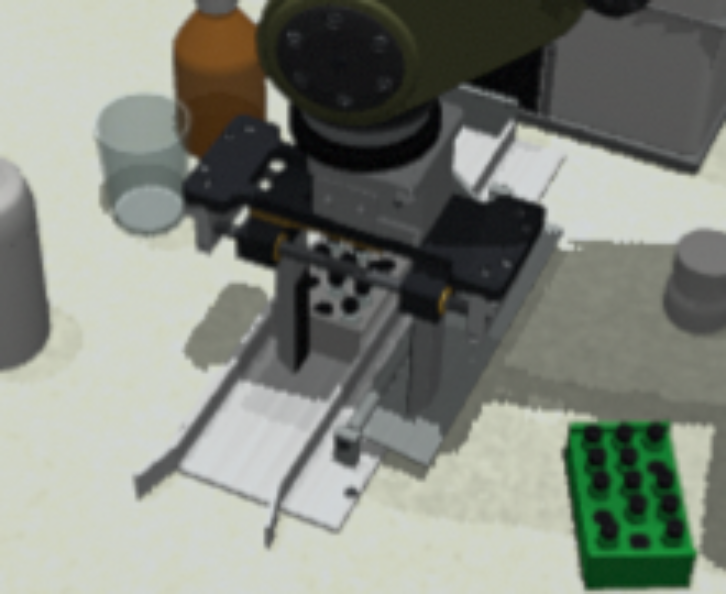

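```bash
python3 -m pendant '[[[0,0,0.1,0],[-0.3,0,0.1,0],[-0.7,0,0.1,0],[-1.1,0,0.1,0],[-1.5,0,0.1,0]]]'; python3 -m pendant '[[[-0.3,0,0,0],[-0.7,0,0,0],[-1.1,0,0,0],[-1.5,0,0,0],[-2.0,0,0,0]]]'; python3 go.py -36 80 29.5
python3 - <<'E'
from cell import cams
import cv2,numpy as np
b=cams.camera("side")["frame"][150:330,230:450,::-1]
cv2.imwrite("pics/e_side.png",cv2.resize(b,None,fx=3.3,fy=3.3))
b=cams.camera("top")["frame"][200:330,270:490,::-1]
cv2.imwrite("pics/e_top.png",cv2.resize(b,None,fx=3.6,fy=3.6))
E
```

```text
clock: 4.55
eef_pos: [528.7, 85.8, 29.9]
eef_rot: [3.141, -0.0, 1.488]
wrist_force: [-0.6, 2.5, 3.8]
finger_gap: 67.5
clock: 5.05
eef_pos: [527.0, 66.2, 29.9]
eef_rot: [3.141, -0.0, 1.488]
wrist_force: [-0.6, 4.6, 4.5]
finger_gap: 67.5
clock 5.05 chuteframe -35.7 115.9 29.9 rot [ 3.141 -0.     1.488] F [-0.6  4.6  4.5] gap 67.5 yaw -0.0853
target [523.6  30.5  29.5] row cm [-3.59 -0.04  0.04] turn 0.0025056331238881846
```

View pics/e_side.png

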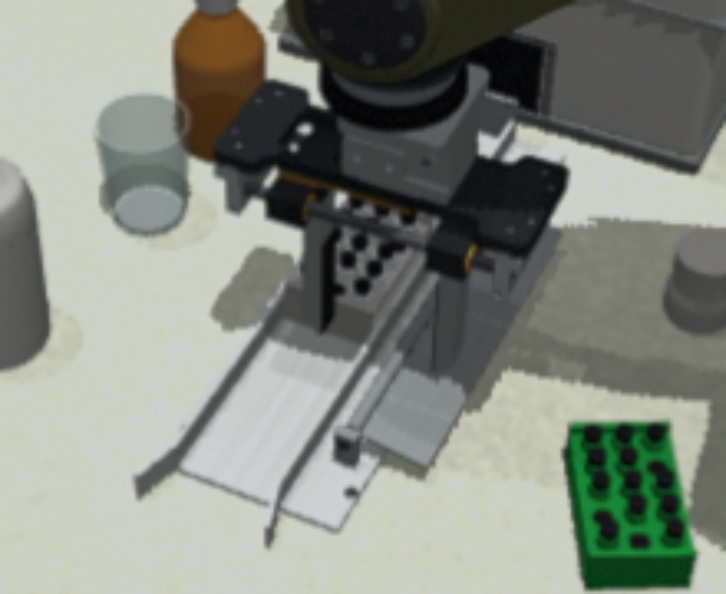

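View pics/e_top.png

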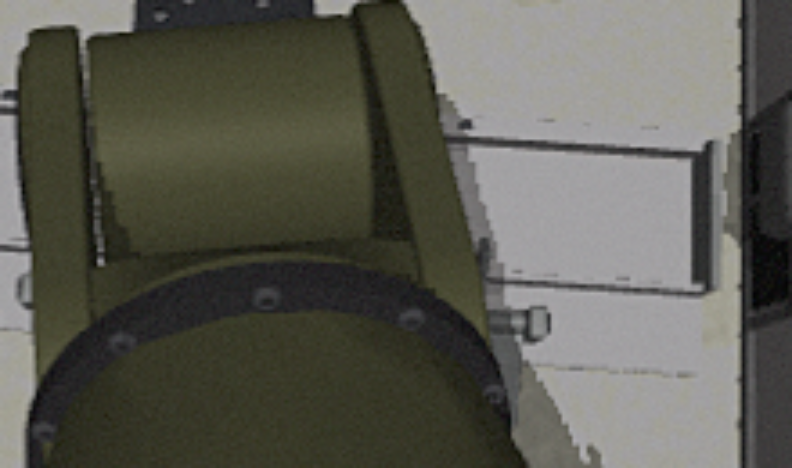

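```bash
python3 - <<'E'
from cell import cams
from h import *
c=cams.camera("side");t=cams.camera("top");p=np.load("chute.npy");a=p[2]
def Wd(P): P=np.array(P,float); return np.array([p[0]+np.cos(a)*P[0]-np.sin(a)*P[1],p[1]+np.sin(a)*P[0]+np.cos(a)*P[1],P[2]])
for th in(0,.5,.6,.7,.785):
    f=np.radians(33)-th
    pl=[-52-46*np.cos(f)+1.5*np.sin(f),185,24+46*np.sin(f)+1.5*np.cos(f)]
    tip=[-52+44*np.cos(th)-12*np.sin(th),0,24+44*np.sin(th)+12*np.cos(th)]
    print(th,((pj(c,Wd(pl))[0]-[230,150])*3.3).round(),((pj(t,Wd(tip))[0]-[270,200])*3.6).round(),np.round(tip))
E
```

```text
0 [423. 420.] [473. 216.] [-8.  0. 36.]
0.5 [435. 450.] [480. 235.] [-19.   0.  56.]
0.6 [435. 456.] [481. 241.] [-22.   0.  59.]
0.7 [434. 462.] [482. 249.] [-26.   0.  62.]
0.785 [433. 466.] [483. 256.] [-29.   0.  64.]
```

```bash
for i in 1; do python3 -m pendant '[[[-0.6,0,0,0],[-1.2,0,0,0],[-1.8,0,0,0],[-2.4,0,0,0],[-3.0,0,0,0]]]'; done; python3 go.py -36 80 29.5;  python3 -m pendant '[[[-0.6,0,0,0],[-1.2,0,0,0],[-1.8,0,0,0],[-2.4,0,0,0],[-3.0,0,0,0]]]'; python3 go.py -36 20 29.5
python3 - <<'E'
from cell import cams
import cv2,numpy as np
b=cams.camera("side")["frame"][150:330,230:450,::-1]
cv2.imwrite("pics/f_side.png",cv2.resize(b,None,fx=3.3,fy=3.3))
b=cams.camera("top")["frame"][200:330,270:490,::-1]
cv2.imwrite("pics/f_top.png",cv2.resize(b,None,fx=3.6,fy=3.6))
E
```

```text
clock: 5.75
eef_pos: [524.4, 36.2, 29.8]
eef_rot: [-3.142, -0.0, 1.488]
wrist_force: [-0.2, 5.2, 3.3]
finger_gap: 67.2
clock 5.75 chuteframe -35.7 85.8 29.8 rot [-3.142 -0.     1.488] F [-0.2  5.2  3.3] gap 67.2 yaw -0.0853
target [523.6  30.5  29.5] row cm [-0.58 -0.03  0.03] turn 0.0024394306707700153
clock: 6.25
eef_pos: [521.8, 6.4, 29.8]
eef_rot: [-3.141, -0.001, 1.488]
wrist_force: [-1.7, 7.4, 6.3]
finger_gap: 67.6
clock 6.25 chuteframe -35.7 55.9 29.8 rot [-3.141e+00 -1.000e-03  1.488e+00] F [-1.7  7.4  6.3] gap 67.6 yaw -0.0853
target [518.5 -29.3  29.5] row cm [-3.59 -0.04  0.03] turn 0.002383269590380266
```

View pics/f_side.png

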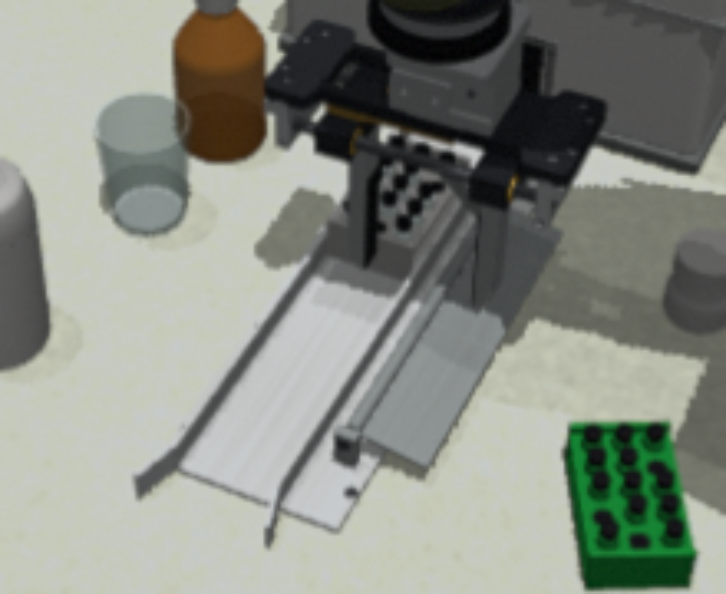

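View pics/f_top.png

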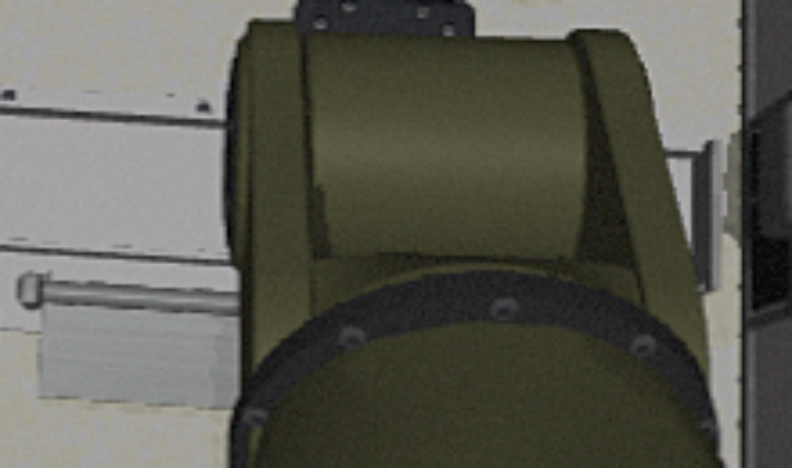

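```bash
python3 - <<'E'
from cell import cams
from h import *
c=cams.camera("side");cv2.imwrite("pics/g_side.png",c["frame"][:,:,::-1])
t=cams.camera("top");p=np.load("chute.npy");a=p[2]
for z in(172,220,260,300,350):
    d=bp(t,(468,300),z)[:2]-p[:2]; print(z,np.cos(a)*d[0]+np.sin(a)*d[1],-np.sin(a)*d[0]+np.cos(a)*d[1])
E
```

```text
172 -78.5931506091428 -64.3843144270547
220 -83.51241912642804 -50.22950068479258
260 -87.61180955749906 -38.43382256624083
300 -91.71119998857014 -26.638144447689047
350 -96.83543802740896 -11.893546799499306
```

View pics/g_side.png

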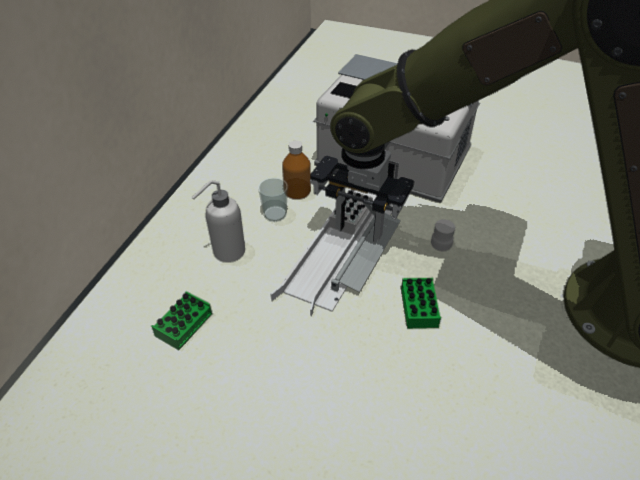

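```bash
python3 -m pendant '[[[-0.6,0,0,0],[-1.2,0,0,0],[-1.8,0,0,0],[-2.4,0,0,0],[-3.0,0,0,0]]]';  python3 go.py -36 10 29.5; python3 -m pendant '[[[-0.5,0,0,0],[-1.0,0,0,0],[-1.4,0,0,0],[-1.7,0,0,0],[-2.0,0,0,0]]]'; python3 go.py -36 -4 29.5
python3 - <<'E'
from cell import cams
import cv2,numpy as np
b=cams.camera("side")["frame"][110:290,260:480,::-1]
cv2.imwrite("pics/i_side.png",cv2.resize(b,None,fx=3.3,fy=3.3))
E
```

```text
clock: 6.95
eef_pos: [519.2, -23.0, 29.7]
eef_rot: [-3.141, -0.001, 1.488]
wrist_force: [-3.2, 7.3, 5.6]
finger_gap: 67.6
clock 6.95 chuteframe -35.9 26.4 29.7 rot [-3.141e+00 -1.000e-03  1.488e+00] F [-3.2  7.3  5.6] gap 67.6 yaw -0.0853
target [517.6 -39.3  29.5] row cm [-1.64 -0.02  0.02] turn 0.002675714033932408
clock: 7.45
eef_pos: [517.4, -42.8, 29.7]
eef_rot: [-3.14, -0.001, 1.488]
wrist_force: [-3.0, 9.1, 6.7]
finger_gap: 67.4
clock 7.45 chuteframe -35.9 6.4 29.7 rot [-3.140e+00 -1.000e-03  1.488e+00] F [-3.   9.1  6.7] gap 67.4 yaw -0.0853
target [516.4 -53.2  29.5] row cm [-1.04 -0.01  0.02] turn 0.0025882682214974917
```

View pics/i_side.png

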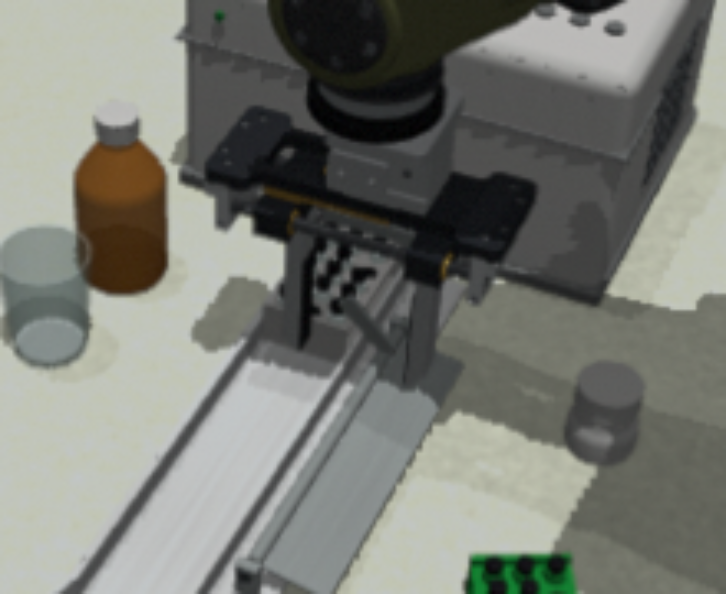

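```bash
python3 -m pendant '[[[-0.2,0,0,0],[-0.4,0,0,0],[-0.6,0,0,0],[-0.7,0,0,0]]]'; python3 -m pendant '[[[-0.1,0,0,0],[-0.2,0,0,0]]]';python3 -m pendant '[[[-0.1,0,0,0],[-0.15,0,0,0]]]'; python3 go.py -36 -4 29.5
```

```text
clock: 7.9
eef_pos: [516.8, -49.8, 29.7]
eef_rot: [-3.14, -0.001, 1.488]
wrist_force: [-3.4, 8.2, 6.8]
finger_gap: 67.4
clock: 8.1
eef_pos: [516.7, -51.7, 29.7]
eef_rot: [-3.14, -0.001, 1.488]
wrist_force: [-3.5, 9.8, 6.7]
finger_gap: 67.6
clock: 8.3
eef_pos: [516.6, -51.9, 29.7]
eef_rot: [-3.14, -0.003, 1.489]
wrist_force: [-2.0, 22.0, 7.1]
finger_gap: 67.3
clock 8.3 chuteframe -35.9 -2.7 29.7 rot [-3.140e+00 -3.000e-03  1.489e+00] F [-2.  22.   7.1] gap 67.3 yaw -0.0853
target [516.4 -53.2  29.5] row cm [-0.13 -0.01  0.02] turn 0.003221275494311282
```

Force rose from 10 to 22 N within 1 mm of the predicted home position, so the rack is against the stop. Next I back off along the plate with the gate still held, then lift.

```bash
python3 -m pendant '[[[0.2,0,0,0],[0.6,0,0,0],[1.2,0,0,0],[1.9,0,0,0],[2.5,0,0,0]]]'; python3 -m pendant '[[[0.5,0,0,0],[1.0,0,0,0],[1.5,0,0,0],[1.5,0,0,0]]]'; python3 go.py -36 -4 29.5
python3 - <<'E'
from cell import cams
import cv2,numpy as np
b=cams.camera("side")["frame"][110:290,260:480,::-1]
cv2.imwrite("pics/j_side.png",cv2.resize(b,None,fx=3.3,fy=3.3))
E
```

```text
clock: 8.8
eef_pos: [519.2, -28.5, 29.9]
eef_rot: [3.141, 0.0, 1.488]
wrist_force: [-0.9, -3.1, 5.1]
finger_gap: 67.3
clock: 9.2
eef_pos: [520.4, -13.2, 29.8]
eef_rot: [3.142, -0.0, 1.488]
wrist_force: [0.1, 2.1, 3.1]
finger_gap: 67.6
clock 9.2 chuteframe -35.5 36.2 29.8 rot [ 3.142 -0.     1.488] F [0.1 2.1 3.1] gap 67.6 yaw -0.0853
target [516.4 -53.2  29.5] row cm [-4.02 -0.06  0.03] turn 0.002696164526201361
```

View pics/j_side.png

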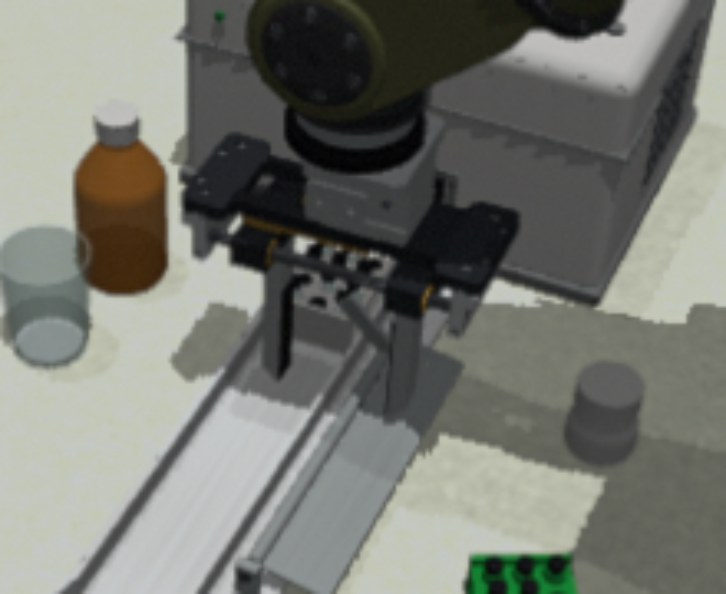

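```bash
python3 - <<'E'
from cell import cams
from h import *
c=cams.camera("side");p=np.load("chute.npy");a=p[2]
im=cv2.resize(c["frame"][:,:,::-1],None,fx=6,fy=6,interpolation=cv2.INTER_CUBIC)
for y,col in((-12,(0,0,255)),(-4,(255,0,0))):
  for z in(4,34):
    q=[(pj(c,[p[0]+np.cos(a)*x-np.sin(a)*y,p[1]+np.sin(a)*x+np.cos(a)*y,z])[0]*6+2.5).round().astype(int).tolist() for x in(-28,28)]
    cv2.line(im,q[0],q[1],col,1)
cv2.imwrite("pics/k.png",im[160*6:160*6+500,310*6:310*6+600])
E
```

```text
(no output)
```

View pics/k.png

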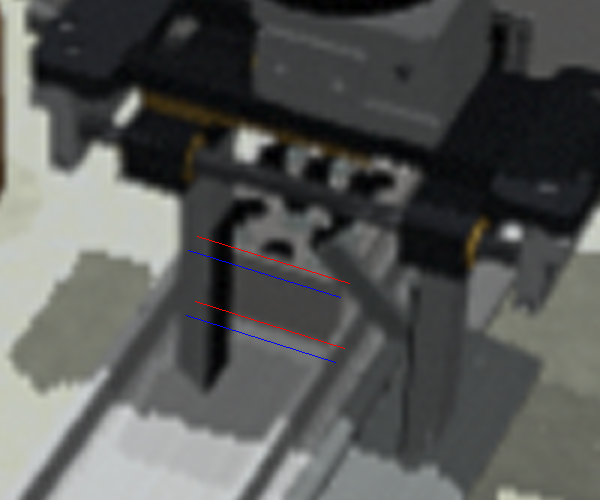

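The dark back wall meets the floor on the red line (y = -12), so the rack is home and beyond the arm. I'll lift away now.

```bash
python3 -m pendant '[[[0,0,-0.4,0],[0,0,-0.9,0],[0,0,-1.5,0],[0,0,-2.2,0],[0,0,-3.0,0]]]'; python3 -m pendant '[[[0,0,-2,0],[0,0,-5,0],[0,0,-9,0],[0,0,-12,0],[0,0,-12,0]]]'; python3 -m pendant '[[[5,-2,0,0],[10,-5,0,0],[15,-10,0,0],[20,-15,0,0],[24,-20,0,0]]]'; python3 -m pendant '[[[0,0,0,0],[0,0,0,0],[0,0,0,0]]]'
python3 fit.py | head -3
python3 - <<'E'
from cell import cams
from h import *
c=cams.camera("side");cv2.imwrite("pics/l_side.png",c["frame"][:,:,::-1])
c=cams.camera("top");cv2.imwrite("pics/l_top.png",c["frame"][:,:,::-1])
E
```

```text
clock: 9.8
eef_pos: [520.0, -14.1, 60.3]
eef_rot: [-3.141, 0.0, 1.488]
wrist_force: [-0.1, -0.4, 0.4]
finger_gap: 67.4
clock: 10.3
eef_pos: [521.6, -14.2, 184.3]
eef_rot: [3.135, 0.0, 1.488]
wrist_force: [0.3, 0.3, -0.6]
finger_gap: 67.6
clock: 10.8
eef_pos: [385.1, 194.1, 179.3]
eef_rot: [-3.141, 0.0, 1.488]
wrist_force: [-0.1, -0.4, 0.2]
finger_gap: 68.1
clock: 11.1
eef_pos: [387.4, 192.5, 179.6]
eef_rot: [-3.141, 0.0, 1.487]
wrist_force: [-0.3, -0.3, -0.5]
finger_gap: 67.5
chute [552.63902551 -52.32416039 -25.21805971] 
 [[0.1, 1.1], [0.4, -0.4], [0.7, -0.2], [-0.2, -0.1], [-0.6, -0.9], [-0.4, 0.7]]
back bot corner -x (z34) [-27.8795574  121.40664105]
```

View pics/ov_top.png

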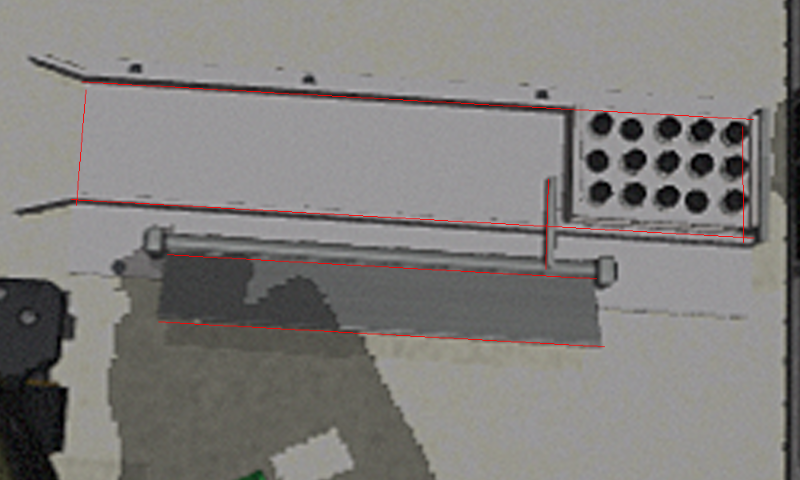

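View pics/ov_side.png

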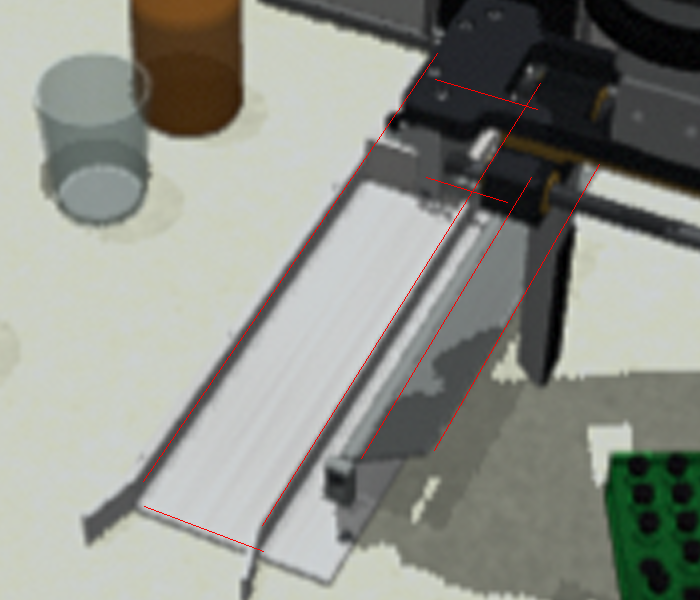

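View pics/l_side.png

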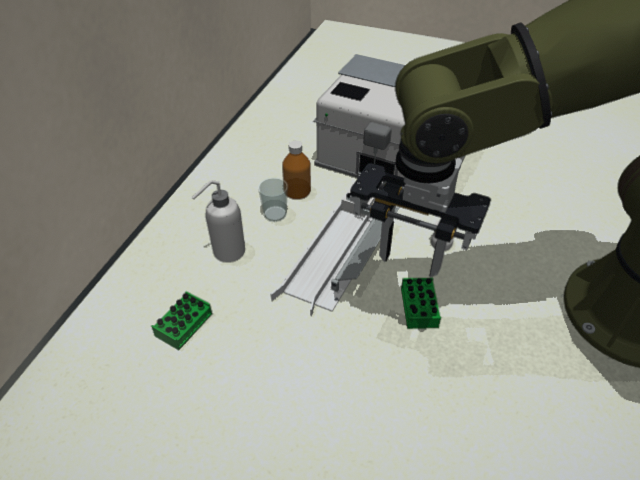

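```bash
python3 - <<'E'
import cv2
a=cv2.imread("pics/l_top.png")[220:285,385:480]
cv2.imwrite("pics/m.png",cv2.resize(a,None,fx=8,fy=8,interpolation=cv2.INTER_CUBIC))
E
```

```text
(no output)
```

View pics/m.png

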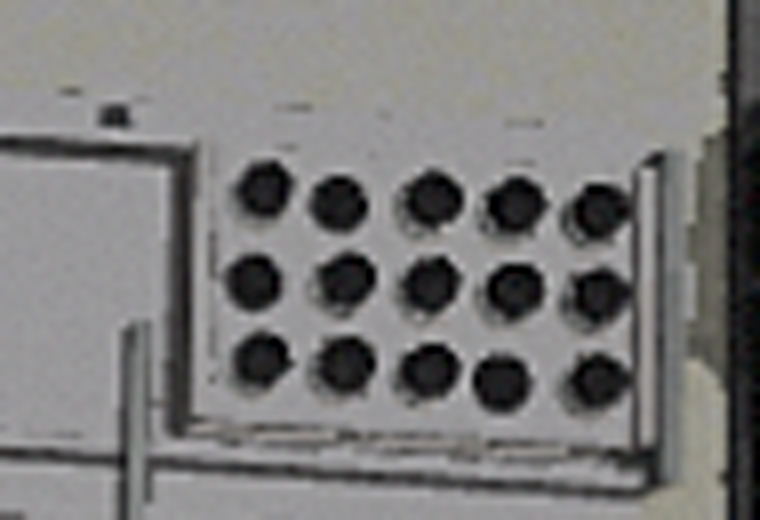

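```bash
python3 - <<'E'
from cell import manip
s=manip.read_state();print(s["clock"],s["wrist_force"]);print(manip.sign_off())
E
```

```text
11.3 [ 0.21134034 -0.39002093  0.05145987]
the job is handed in; nothing more can be done
None
```

The rack is loaded and home against the end stop, the gate has sprung shut behind it, and I handed the job in at 11.3 s of the 40 s allowed.

One fingertip pressed the finger plate down to nearly full open. The other pushed the rack about 133 mm until the force along the lane rose from 10 to 22 N, about where the rack should be home. I then slid the hand about 39 mm back along the lane with the gate still held, lifted clear and moved away.

**Last checks:**
- **Rack:** in the last top picture its front is against the end stop, and its back is about 8 mm beyond the arm, as specified.
- **Gate:** the arm and plate match their shut outline in the top picture.
- **Robot:** the hand is clear of everything, with wrist force around 0.4 N. The largest force reported during the job was about 23 N.
- **Bystanders:** the bottles, the beaker and both green racks look unmoved in the last side picture. The gripper partly hid the jar there; it was in its place in earlier pictures, and the fingertips only passed near it about 170 mm up.

**Disagreements:**
- **Home position:** contact came about 1 mm short of the computed spot, within the camera calibration.
- **Vial count:** the rack in the lane shows 15 caps, not the 12 described. It is the only white rack and the only one in the lane.

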